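# Hold the stain vial down on the touch-run vortex mixer

### The job

Resuspend the settled stain: first press the red mode rocker on the vortex mixer's console over to touch mode (its half nearer the cup fully down), then pick up the brown vial with the green cap that stands near the desk's front edge beside the mixer, keep it upright, stand it in the mixer's black rubber cup and push it straight down so that the sprung cup is about 4 mm down, half of its 8 mm travel, where the mixer runs. Never drive the cup to its bottom stop, and leave the other bottles and loose things where they are. The program finishes while the gripper still grips the vial and holds the cup pressed there: do not let go.

Things in the scene. Friction and masses are not known exactly. Their poses are not given: they have to be found in the camera images.
- mixer: vortex mixer, fixed: white housing, x -108 to +56, y +-62 mm, top 74 mm high, round turret 92 mm, dark collar 96 mm (radius 31) under a black rubber cup. Origin on the desk below the cup's axis; x from console to cup, z up. The blue console at -x rises towards the cup by 0.30 rad and carries a red rocker (y +28 mm) and a fixed grey speed knob (y -28 mm, not to be turned)
- mode_rocker (a joint): angle of the red mode rocker, rad: 0 = off (its half nearer the cup is raised), 0.40 = touch mode (half nearer the cup fully down, hard stop). Turns about the mixer's y axis with friction (about 2.5 N at 10 mm from the pivot) and stays where it is put
- rocker_press (a point): on top of the rocker's half nearer the cup, 12 mm from the pivot; moves with it, about 4.5 mm down when pressed over. Rocker 34 mm long along the mixer's x, 18 mm wide, white bar on this half. Press straight down with closed fingers; room of 25 mm towards the turret and 30 mm towards the knob's axis
- mixer_cup (a joint): how far the sprung cup is pressed down, m: 0 = up, 0.008 = bottom stop. The spring needs 2 N to start moving and 1 N more for each mm (6 N at 4 mm, 10 N at the stop). It springs up when let go
- cup_seat (a point): centre of the floor of the cup's recess, on which the vial stands: 114 mm above the desk with the cup up; moves with the cup. The recess is 29 to 31 mm across, flared to 39 mm at the rim; the rim is 8 mm above this point and 47 mm across outside
- green_vial: small brown stain vial with a green screw cap, to be mixed: body 24 mm across and 31 mm high (shoulder included), cap 17 mm across, 47 mm high in all, about 30 g; origin at the centre of its underside, z up. Fingertips must be at least 11 mm above its underside (upper body or cap) to clear the cup's rim
- white_vial: the same brown vial with a white cap: leave it alone. Origin at the centre of its underside
- oil_bottle: brown bottle with a black cap, 27 mm in diameter, 61 mm high: leave it alone. Origin at the centre of its underside
- label_tape: blue roll of label tape lying flat, 49 mm across, 19 mm high: leave it alone. Origin at the centre of its underside
- micro_tube_0: small white micro tube with a blue cap, 43 mm long, lying on the desk: leave it alone. Origin at its underside
There are look-alikes about, which are no part of the job. Leave any orange look-alike of the green_vial alone.

How it is judged (in metres and radians):
On the way, in this order (a step that is already met when the one before it is completed fails the run):
1. the mode rocker is pressed over to touch mode while the green-capped vial still stands on the desk (value of joint mode_rocker above 0.32 rad and height (world z) of green_vial below 0.01 m), for 0.2 s.
2. the green-capped vial is lifted clear of the desk, upright, in the gripper (height (world z) of green_vial above 0.03 m and angle between green_vial's own z axis and vertical below 0.3 rad and contact force between the fingers and green_vial above 2 N), for 0.2 s.
3. the vial stands in the cup and holds it 2 to 6 mm down (value of joint mixer_cup between 0.002 and 0.006 m and horizontal distance between green_vial and cup_seat below 0.005 m and contact force between green_vial and mixer above 2.5 N), for 0.5 s.
At the end, for the whole second after the job is handed in: Rocker over (above 0.32 of 0.40 rad); green vial upright within 0.12 rad, seated in the cup within 5 mm, gripped (over 12 N) and by its push alone (over 2.5 N) holding the cup 2 to 6 mm down, fingers off the mixer; other bottles, tape roll and micro tube within 20 mm of their start (all of step 3 and value of joint mode_rocker above 0.32 rad and z of green_vial in the frame of cup_seat between -0.003 and 0.003 m and angle between green_vial's own z axis and vertical below 0.12 rad and linear speed of green_vial below 0.02 m/s and contact force between the fingers and green_vial above 12 N and contact force between the fingers and mixer below 1 N and distance of each of white_vial, oil_bottle, label_tape, micro_tube_0 from where it was at the start of the episode below 0.02 m); the arm keeps its last pose, push and grip.
It fails at once if the cup is driven to its bottom stop (value of joint mixer_cup above 0.0075 m).
It fails at once if the green-capped vial is tipped over (angle between green_vial's own z axis and vertical above 0.6 rad).
It fails at once if another bottle, the tape roll or the micro tube is knocked away (distance of any of white_vial, oil_bottle, label_tape, micro_tube_0 from where it was at the start of the episode above 0.03 m).
It also fails if it takes over 58 s, if anything falls off the work surface, if the arm or the gripper's body presses on something with over 40 N, if the wrist force passes 120 N, or if a joint passes its speed limit or range.

### The arm

A 7-joint arm with a two-finger parallel gripper is mounted at the origin on a cart in front of the work surface, level with it; the furniture and walls round the work are solid. World frame = base frame: x ahead of the robot, y to its left, z up, the work surface at z = 0. Lengths are in mm, angles in degrees, forces in N, time in s.
With the tool pointing down it reaches from about 400 to 925 mm from the base axis. Payload 4.1 kg.
Tool frame: the origin (TCP) lies midway between the tips of the shut fingers; the grasp point (between the pads) lies 19 mm behind it; z points along the fingers, y is the line along which they close (so a half turn about z gives the same grasp; the last joint's range is limited). The gripper opens to 85 mm and grips with 20 to 120 N. Pads are 22 mm wide; open, the fingers measure 114 mm over their backs; the gripper's body (76 mm by 85 mm) begins 54 mm behind the grasp point. The pads swing forward as they close: fully open they stand 13 mm farther back than shut.
Start: joints at [-70.13, 22.827, 2.584, 88.041, -1.071, 69.15, -2.905], TCP at [280.252, 586.517, 231.347] pointing down, gripper open.
Joint ranges: [-161.44, 161.44], [-28.35, 127.94], [-78.24, 83.42], [0, 140.83], [-78.03, 258.03], [13.02, 114.36], [-168.23, 168.23]. Speed limits (degrees/s): [147.25, 147.25, 180, 180, 180, 180, 180].

### API

Orientations are given as a 3x3 rotation matrix whose columns are the frame's x, y, z axes.
In Python, from workcell import bot gives the robot as it stands. Calls block until the motion is done:
- bot.goto(position, orientation): joint-space move of the TCP to a pose.
- bot.movel(position, feed=150, rot=None, threshold=None): straight line of the TCP; rot=None keeps the orientation; feed is the mean speed in mm/s. With threshold (N) it stops when the force on the tool has changed by that much, and returns True; else False.
- bot.move_j(angles): joint-space move.
- bot.open() and bot.clamp(grasp_force=None): open the fingers fully, or close them until they stop; grasp_force is the grip in N (None keeps the last).
- bot.sleep(seconds).
- bot.solve_ik(position, orientation): joint angles nearest the present ones, or None.
- bot.camera(name): name is "scene" or "top"; returns the picture (420x560x3 uint8, red, green, blue); there is no depth.
- bot.calibration(name): a dict with "camera_matrix" (3x3 intrinsics, pixels), "position" and "attitude" of the camera in the world. Camera axes: x right, y up, looking along -z (the intrinsics and any distortion apply to the point x, -y, -z); pixel columns grow to the right and rows downward; lengths in mm; the calibration is good to about 2 mm. A picture is of the moment at which its call begins. calibration takes no time and is no camera call.
A pose or a line that the arm cannot do raises bot.MotionError and nothing moves.
- bot.hand_in(): hands the job in; it is judged then, once.
Readings, each from a call of its own:
- bot.current_time_s(): time.
- bot.current_q(): joint angles.
- bot.current_qvel(): joint speeds.
- bot.current_joint_torque(): joint torques, N m.
- bot.current_tool_pos(): TCP position.
- bot.current_ee_rot(): TCP orientation.
- bot.current_ft_force(): force on the tool from outside, world axes, zero at the start.
- bot.current_ft_torque(): the same for the moment, N m.
- bot.current_grip_width(): finger opening in mm.
- bot.current_grip_force(): force on a finger pad.
Only numpy, scipy, OpenCV 4.12 (cv2) and the standard library are available. Lean on these libraries where they do the work, as an engineer would, in place of code of your own. Each camera call takes 0.05 s, during which the arm holds its last target. There are 200 camera calls.

## Working session

There is one attempt and no reset: what is moved stays moved. The work goes in short steps, each a Python script; the robot and the scene stay as the last script left them, time stands still between calls to the robot, and variables do not carry over. Pictures are saved under pics/ and viewed, at most 10 in all, crops included, and the job is handed in when it is done.

```bash
mkdir -p pics; python3 - <<'E'
from workcell import bot
import cv2
for n in("scene","top"):
    cv2.imwrite(f"pics/{n}0.png",cv2.resize(bot.camera(n),(784,588),interpolation=cv2.INTER_CUBIC)[:,:,::-1]); print(bot.calibration(n))
print(bot.current_ee_rot(),bot.current_time_s())
E
```

```text
{'camera_matrix': array([[422.97070093,   0.        , 286.25878339],
       [  0.        , 422.97070093, 209.10685003],
       [  0.        ,   0.        ,   1.        ]]), 'position': array([  69.43105274, -921.84156938,  642.25980326]), 'attitude': array([[ 0.89032552,  0.24243802, -0.38541442],
       [-0.45475095,  0.43098198, -0.77939471],
       [-0.02284824,  0.86918257,  0.49396318]])}
{'camera_matrix': array([[388.61493464,   0.        , 279.9435221 ],
       [  0.        , 388.61493464, 216.61705652],
       [  0.        ,   0.        ,   1.        ]]), 'position': array([ 375.51658812,  -38.0742516 , 1165.7760626 ]), 'attitude': array([[-0.01975205,  0.99552314, -0.09243126],
       [-0.99979262, -0.01920889,  0.00676248],
       [ 0.0049567 ,  0.09254566,  0.9956961 ]])}
[[-9.02334582e-01  4.31035800e-01 -6.64102449e-04]
 [ 4.31036299e-01  9.02333103e-01 -1.63707986e-03]
 [-1.06398404e-04 -1.76344603e-03 -9.99998439e-01]] 0.1
```

View pics/scene0.png

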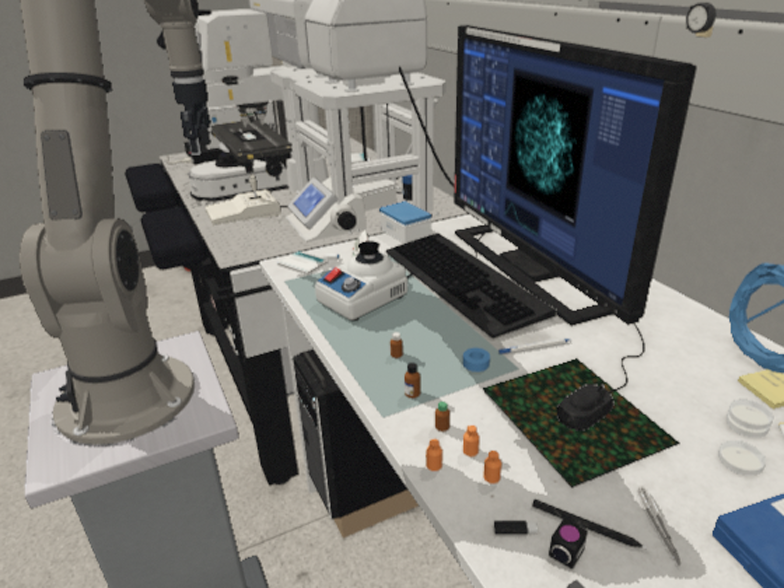

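View pics/top0.png

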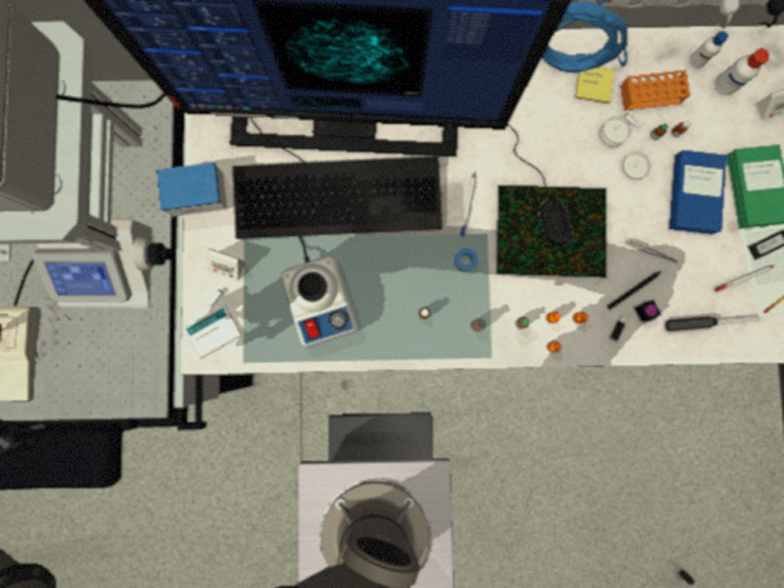

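The scene picture shows the mixer at (360,270), white vial at (397,345), oil bottle at (413,380), green vial at (442,417), and orange look-alikes below it. In the top picture the mixer is at (318,300), its cup at (312,287), its rocker at (312,328), and the green vial at (522,322). Enlarging.

```bash
python3 - <<'E'
from workcell import bot
import cv2,numpy as np
t=bot.camera("top");s=bot.camera("scene")
c=lambda im,x,y,w,h:cv2.resize(im[y:y+h,x:x+w],(400,300),interpolation=cv2.INTER_CUBIC)
# 80x60 tiles at x5, 
a=np.vstack([np.hstack([c(t,190,185,80,60),c(t,340,200,80,60)]),np.hstack([c(s,220,165,80,60),c(s,280,270,80,60)])])
cv2.imwrite("pics/c1.png",a[:,:,::-1])
E
```

```text
(no output)
```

View pics/c1.png

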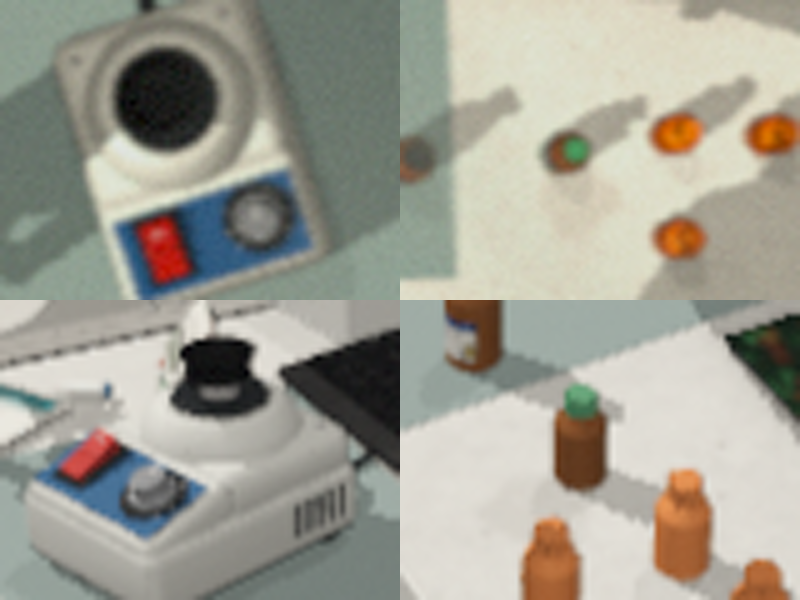

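The crops show the cup's collar at tile pixel (166,100) from above and (219,94) in the scene view. The rocker centre is at (165,250) and (90,157), the knob at (260,217) and (158,178), and the green cap at (175,150) and (182,92). Triangulating these.

```bash
cat >h.py <<'E'
from workcell import bot
import numpy as np
from scipy.optimize import least_squares
def proj(n,P):
    c=bot.calibration(n);v=np.array(c["attitude"]).T@(np.array(P)-c["position"]);K=c["camera_matrix"]
    return np.array([K[0,2]+K[0,0]*v[0]/-v[2],K[1,2]+K[1,1]*v[1]/v[2]])
def tri(t,s):
    r=least_squares(lambda P:np.r_[proj("top",P)-t,proj("scene",P)-s],[450,0,50]);return r.x,r.fun
def atz(n,p,z):
    return least_squares(lambda q:proj(n,[q[0],q[1],z])-p,[450,0]).x
def px(off,p): return np.array(off)+(np.array(p)+.5)/5-.5
E
python3 - <<'E'
from h import *
np.set_printoptions(precision=1,suppress=True)
T1,T2,S1,S2=(190,185),(340,200),(220,165),(280,270)
for n,t,s,z in [("collar",px(T1,(166,100)),px(S1,(219,94)),96),("rim",px(T1,(163,97)),px(S1,(218,49)),122),
 ("rockc",px(T1,(165,250)),px(S1,(90,157)),None),("knob",px(T1,(258,215)),px(S1,(152,175)),None),
 ("bl_farL",px(T1,(115,222)),px(S1,(96,128)),None),("bl_nearR",px(T1,(328,250)),px(S1,(150,237)),None),("bl_farR",px(T1,(303,170)),px(S1,(208,187)),None),("bl_nearL",px(T1,(140,300)),px(S1,(36,182)),None),
 ("cap",px(T2,(175,150)),px(S2,(182,92)),47),("base",px(T2,(161,155)),px(S2,(180,174)),0)]:
    P,f=tri(t,s);print(n,P,f,*( [atz("top",t,z),atz("scene",s,z)] if z is not None else []))
print(atz("top",px(T2,(277,132)),40),atz("top",px(T2,(280,238)),40),atz("top",(478/1.4,324/1.4),60))
E
```

```text
collar [510.2 113.2  93.6] [-0.2  0.5  0.6 -0.1] [511.3 112.3] [506.6 109. ]
rim [508.8 110.2 124.2] [-0.1  0.2  0.3 -0. ] [509.7 110.3] [509.9 114.7]
rockc [428.2 117.3  70.9] [-0.1  0.5  0.5 -0. ]
knob [445.9  64.2  79.4] [-0.2  0.6  0.6 -0.1]
bl_farL [443.8 145.1  73.6] [-0.2  0.6  0.7 -0.1]
bl_nearR [426.8  26.   63.6] [-0.1  0.4  0.4 -0. ]
bl_farR [470.1  39.2  77.2] [-0.3  0.9  0.9 -0.1]
bl_nearL [400.1 134.3  53.9] [-0.2  0.7  0.7 -0.1]
cap [ 435.2 -317.6   46.3] [-0.2  0.5  0.4 -0.1] [ 436.5 -318. ] [ 434.  -318.1]
base [ 434.  -319.8    2.3] [-0.3  0.7  0.5 -0.1] [ 436.2 -321.3] [ 434.1 -317.3]
[ 446.2 -379.6] [ 384.7 -378.4] [ 432.4 -219.9]
```

```bash
cat >>h.py <<'E'
CUP=np.array([509.5,111.8]);YAW=np.radians(16.2)
def mix(x,y): c,s=np.cos(YAW),np.sin(YAW);return CUP+[c*x-s*y,s*x+c*y]
def rot(a):  # tool y at angle a (deg) in the world xy plane, pointing down
    a=np.radians(a);y=np.array([np.cos(a),np.sin(a),0]);z=np.array([0,0,-1.]);return np.c_[np.cross(y,z),y,z]
E
python3 - <<'E'
from h import *
import cv2
bot.clamp(20)
p=mix(-66,28);R=rot(106.2)
bot.goto([*p,230],R);bot.movel([*p,105],150);bot.sleep(.3)
print(bot.current_tool_pos(),bot.current_ft_force(),bot.current_time_s())
t=bot.camera("top");s=bot.camera("scene")
print(bot.movel([*p,64],15,threshold=9),bot.current_tool_pos(),bot.current_ft_force(),bot.current_time_s())
s2=bot.camera("scene")
bot.movel([*p,150],120)
s3=bot.camera("scene")
c=lambda im,x,y,w,h:cv2.resize(im[y:y+h,x:x+w],(400,300),interpolation=cv2.INTER_CUBIC)
a=np.vstack([np.hstack([c(t,190,185,80,60),c(s,220,165,80,60)]),np.hstack([c(s2,220,165,80,60),c(s3,220,165,80,60)])])
cv2.imwrite("pics/c2.png",a[:,:,::-1])
E
```

```text
[438.66980176 120.46057832 105.54291217] [-0.56308026  0.46396476  0.5130772 ] 4.0417
True [439.84608483 120.76450394  77.03939452] [-1.89300159 -0.05940568  6.56315992] 5.9167
```

View pics/c2.png

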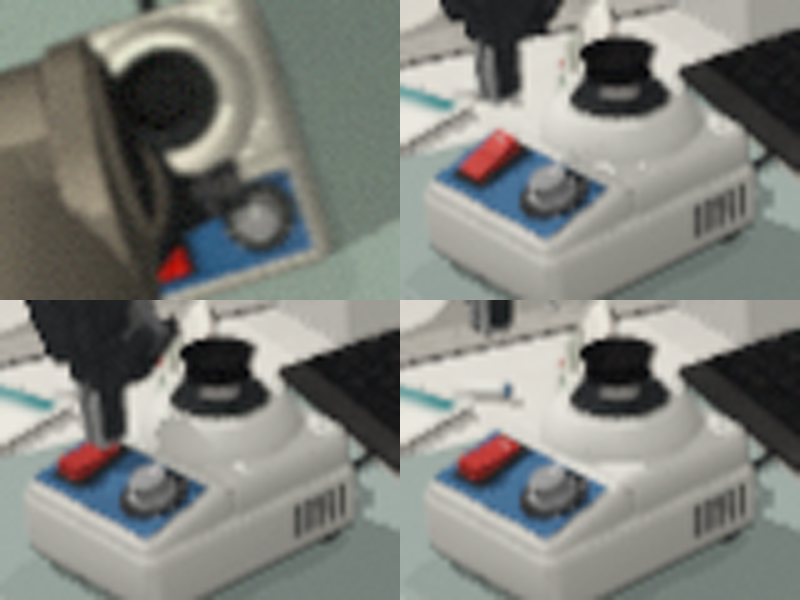

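The bottom-right tile shows the rocker over with its front half up and no loose things disturbed. I'll press once more, firmly, to be sure it is on its stop, and then go to the vial.

```bash
python3 - <<'E'
from h import *
import cv2
p=mix(-66,28)
bot.movel([*p,84],120);bot.sleep(.2)
print(bot.movel([*p,68],15,threshold=18),bot.current_tool_pos(),bot.current_ft_force())
bot.movel([*p,200],150)
v=[435,-318.5]
for a in(0,180):
    q=bot.solve_ik([*v,200],rot(a));print(a,q)
bot.open()
q0=np.array(bot.current_q())
a=min((0,180),key=lambda a:np.abs(np.array(bot.solve_ik([*v,200],rot(a)))-q0).max())
bot.goto([*v,200],rot(a));bot.movel([*v,75],150);bot.sleep(.2)
print(a,bot.current_tool_pos(),bot.current_grip_width(),bot.current_time_s())
t=bot.camera("top");s=bot.camera("scene")
c=lambda im,x,y,w,h:cv2.resize(im[y:y+h,x:x+w],(400,300),interpolation=cv2.INTER_CUBIC)
cv2.imwrite("pics/c3.png",np.vstack([np.hstack([c(t,340,200,80,60),c(s,280,250,80,60)]),np.hstack([c(s,220,165,80,60)]*2)])[:,:,::-1])
E
```

```text
True [438.4432407  120.3197383   76.95274604] [-2.34336022 -0.73795089  9.21620221]
0 [-10.84695467  19.46962715  52.73802093 106.44733894 -17.38802712
  62.5812441   48.45911515]
180 [ -21.90980165   30.11695425   72.89140473  106.61935774  -31.3676196
   67.11724897 -118.16160782]
0 [ 435.60286003 -318.81177034   75.84030429] 85.7561199322936 12.875
```

View pics/c3.png

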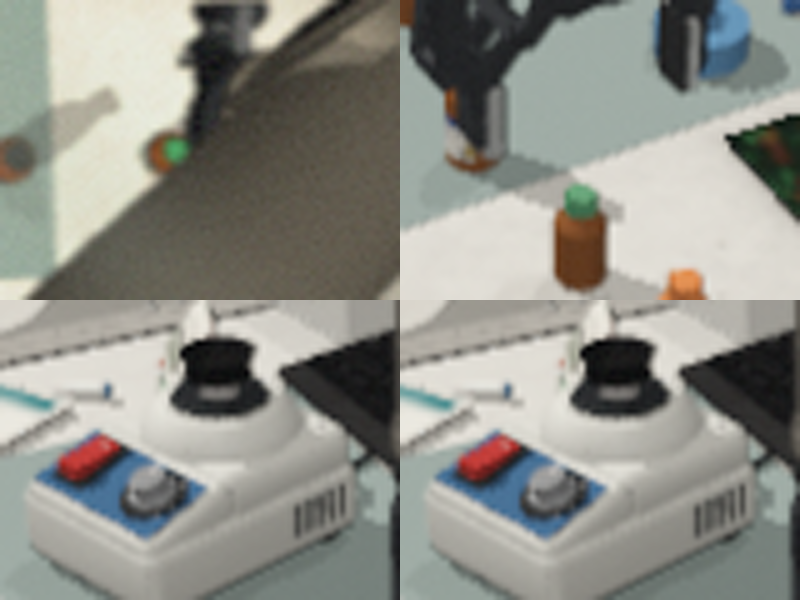

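The fingers straddle the green vial (cap at tile (582,200)), the other bottles are untouched, and the rocker bottomed at the same height twice. Next I'll grasp and lift it.

```bash
python3 - <<'E'
from h import *
import cv2
v=[435,-318.5]
bot.movel([*v,10.5],80);bot.sleep(.3);print(bot.current_tool_pos())
bot.clamp(45);bot.sleep(.3)
print(bot.current_tool_pos(),bot.current_grip_width(),bot.current_grip_force(),bot.current_ft_force())
s0=bot.camera("scene")
bot.movel([*v,70],80);bot.sleep(.3)
print(bot.current_tool_pos(),bot.current_grip_width(),bot.current_grip_force(),bot.current_ft_force(),bot.current_time_s())
s=bot.camera("scene")
c=lambda im,x,y,w,h:cv2.resize(im[y:y+h,x:x+w],(400,300),interpolation=cv2.INTER_CUBIC)
cv2.imwrite("pics/c4.png",np.hstack([c(s0,280,260,80,60),c(s,280,250,80,60)])[:,:,::-1])
E
```

```text
[ 435.25149473 -318.56032776   10.82838667]
[ 435.14788503 -318.68799008   10.68720437] 22.364759442543242 44.10733222961426 [-0.26271896 -0.2796125   4.13856537]
[ 434.73205438 -318.44188083   69.6475054 ] 22.156297659917165 44.033398032188416 [-0.79102952  0.2207562   0.63571662] 16.375
```

View pics/c4.png

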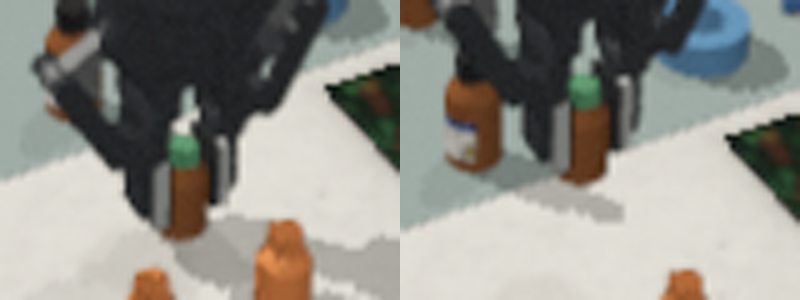

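```bash
python3 - <<'E'
from h import *
o=(280,250)
b=px(o,(187,169));c=px(o,(188,80))
print(proj("scene",[434.7,-318.4,59]),b,proj("scene",[434.7,-318.4,106]),c)
print(atz("scene",b,59),atz("scene",c,106))
# IK check for placing at the cup with several tool angles
for a in (0,30,60,-30,106,16): print(a,bot.solve_ik([*CUP,200],rot(a)),bot.solve_ik([*CUP,121],rot(a)) is not None)
E
```

```text
[316.41921705 283.58315261] [317.  283.4] [316.70003967 265.83188827] [317.2 265.6]
[ 436.08870602 -318.47275361] [ 436.00748234 -318.22065774]
0 [-62.32417945  17.63386167  54.8975401  108.70017225 -16.31250952
  61.92977454  -0.89317106] True
30 [-55.73954691  15.1642035   45.92055975 108.5833653  -12.36959687
  61.30980235  25.17605937] True
60 [-52.55097675  14.33143291  41.82639439 108.52150766 -10.86417795
  61.1398521   53.66950898] True
-30 [-67.78268962  21.1068677   63.36618942 108.78441458 -21.16892042
  63.04835942 -26.088686  ] True
106 [-53.38096488  14.53131225  42.8806338  108.53791985 -11.23753829
  61.17857565 100.04335581] True
16 [-58.62881292  16.09695099  49.75319216 108.6365164  -13.93089899
  61.52492978  12.73553666] True
```

```bash
python3 - <<'E'
from h import *
import cv2
bot.movel([435,-318.5,200],150)
bot.goto([*CUP,200],rot(0));bot.movel([*CUP,150],80);bot.sleep(.4)
print(bot.current_tool_pos(),bot.current_grip_force(),bot.current_ft_force(),bot.current_time_s())
s=bot.camera("scene");t=bot.camera("top")
c=lambda im,x,y,w,h:cv2.resize(im[y:y+h,x:x+w],(400,300),interpolation=cv2.INTER_CUBIC)
cv2.imwrite("pics/c5.png",np.hstack([c(s,220,145,80,60),c(t,190,185,80,60)])[:,:,::-1])
E
```

```text
[509.61276031 111.91114272 150.21849336] 44.04094040393829 [-0.18300775  0.22514991 -0.33566923] 20.225
```

View pics/c5.png

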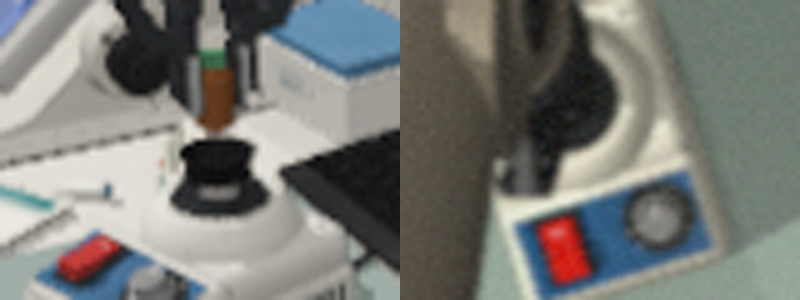

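The vial hangs over the cup, with its axis at x≈216 against the cup's 218. I'll descend with a force stop.

```bash
python3 - <<'E'
from h import *
C=CUP+[1,-.3]
bot.movel([*C,136],60);bot.sleep(.2)
print(bot.current_tool_pos(),bot.current_ft_force())
h=bot.movel([*C,121.5],10,threshold=3);bot.sleep(.3)
print(h,bot.current_tool_pos(),bot.current_ft_force(),bot.current_grip_width(),bot.current_grip_force(),bot.current_time_s())
E
```

```text
[510.68031726 111.46516068 136.1361933 ] [-0.23951503 -0.46568543 -0.39619689]
True [510.43898271 111.52419671 123.29323408] [ 1.12391636 -0.29688563  2.57184909] 22.13363006166797 44.20255959033966 22.35
```

```bash
python3 - <<'E'
from h import *
import cv2
C=CUP+[1,-.3]
for z in (122,121,120.5):
    bot.movel([*C,z],8);bot.sleep(.4)
    print(z,bot.current_tool_pos(),bot.current_ft_force(),bot.current_grip_force())
bot.sleep(.5);print(bot.current_ft_force(),bot.current_time_s())
s=bot.camera("scene");c=lambda im,x,y,w,h:cv2.resize(im[y:y+h,x:x+w],(640,480),interpolation=cv2.INTER_CUBIC)
cv2.imwrite("pics/c6.png",c(s,220,155,80,60)[:,:,::-1])
E
```

```text
122 [510.49977884 111.48827988 122.01971867] [ 0.25142343 -0.36862579  4.80146424] 44.27384912967682
121 [510.46451815 111.49233985 121.04470665] [0.05909382 0.27755709 4.90592447] 44.307096004486084
120.5 [510.46246817 111.49329481 120.60319296] [0.42616471 0.2360528  6.13047196] 44.33520197868347
[-0.48933718  0.35263294  5.11741565] 24.8833
```

View pics/c6.png

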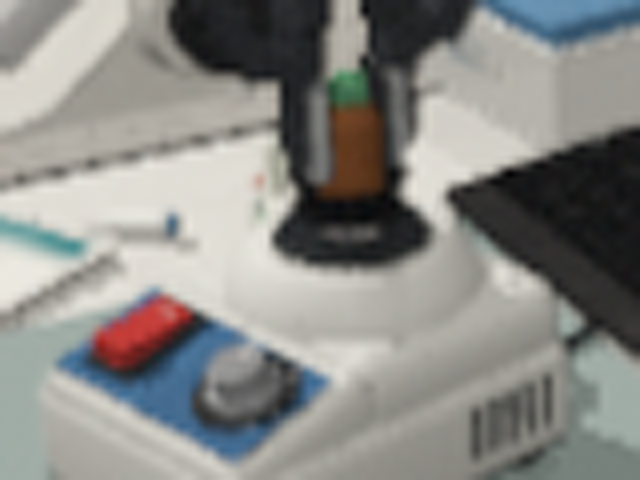

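The picture shows the vial upright in the cup with the fingertips above the rim and the rocker over. A force of about 6 N after bias, plus the TCP height, puts the cup about 4 mm down.

```bash
python3 - <<'E'
from h import *
f=[]
for i in range(8): bot.sleep(.05);f.append(bot.current_ft_force()[2])
print(np.mean(f));print(bot.hand_in())
E
```

```text
5.392338614708413
the job is handed in; nothing more can be done
None
```

I handed the job in with the rocker pressed over to touch mode and the green vial gripped at about 44 N. The vial stands upright in the cup, which I estimate from force and height is about 4 mm down; the verdict was not shown.

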